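# Clamp the clay printer's board with the quick-thread nut

### The arm

A 6-joint arm with a two-finger parallel gripper is mounted at the origin on the work surface. World frame = base frame: x ahead of the robot, y to its left, z up, the work surface at z = 0. Lengths are in mm, angles in rad, forces in N, time in s.
With the tool pointing down it reaches from about 275 to 750 mm from the base axis. Payload 10.2 kg.
Tool frame: the origin (TCP) lies where the fingers leave the gripper's body, on its centre line; the fingertips stand 73 mm ahead of it and the grasp point (between the pads) lies 54 mm ahead of it; z points along the fingers, y is the line along which they close (so a half turn about z gives the same grasp; the last joint's range is limited). The gripper opens to 85 mm and grips with 20 to 120 N. Pads are 22 mm wide; open, the fingers measure 114 mm over their backs; the gripper's body (76 mm by 85 mm) begins 54 mm behind the grasp point. The pads swing forward as they close: fully open they stand 13 mm farther back than shut.
Start: joints at [-1.411, 0.313, 1.498, -0, 1.331, -0.223], TCP at [196.086, -487.013, 303.894] pointing down, gripper open.
Joint ranges: [-2.94, 2.94], [-0.97, 2.17], [0.19, 2.56], [-1.23, 4.37], [0.02, 3.11], [-2.88, 2.88]. Speed limits (rad/s): [2.39, 2.39, 3.01, 3.14, 3.14, 3.14].

### API

Orientations are given as a unit quaternion [w, x, y, z].
In Python, from rig import ctrl gives the robot as it stands.
- The arm moves only by the shell command python3 -m creep 'ROWS' [OPENING] [FORCE]. ROWS is JSON, a list that holds one entry, the list of rows, each a list of 6 numbers: the shift along the world's x, y, z in units of 25 mm (1.0 is 25 mm), then the turn, a rotation vector about the world's x, y, z in units of 5 degrees (1.0 is 5 degrees). In form: [[[x, y, z, ax, ay, az], ...]]. A call has 1 to 20 rows; each row is the pose to reach, as a shift and turn from the pose commanded when the call began; what a row does not reach only later rows make up. A row lasts 1/12 s, in which the tool goes at most 41.7 mm and 7.16 degrees, less where a joint would pass 70% of its speed; a pose out of reach is approached as far as the arm can. A call with a gripper value outside its range is refused whole. OPENING is the finger opening in mm, from 0 to 85.4, set as the call begins (- or left out, the last holds). The fingers move at their own pace and stop on an object; FORCE is the grip in N (left out, the last holds). Time passes only in rows, so rows that repeat a pose let the fingers close. It gives the time, the measured TCP pose, the force, the opening and the grip force at its end, in the units of the state.
- ctrl.sense(): the state, without advancing time (a new reading comes with each control period).
- ctrl.capture(name): name is "scene" or "top"; returns a dict with "image" (480x640x3 uint8, red, green, blue), "fx", "fy", "cx", "cy" (pixels), "k1" (the pictures are not rectified: a ray, as slopes to the right and down, at radius r is drawn at 1 + k1 r^2 times it, then the intrinsics apply), "R" (3x3) and "t" (3): a world point X has camera coordinates R X + t. Camera axes: x right, y down, z forward; pixel columns grow to the right and rows downward; lengths in mm; the calibration is good to about 2 mm. A picture is of the moment at which its call begins. There is no depth.
- ctrl.finish_job(): hands the job in; it is judged then, once.
The state is a dict: "time_s": time; "joints": joint angles; "dq": joint speeds; "tau": joint torques, N m; "eef_pos": TCP position; "ee_rot": TCP orientation; "force": force on the tool from outside, world axes, zero at the start; "wrist_torque": the same for the moment, N m; "grip_width": opening from 0.0 (shut) to 1.0 (fully open); "grip_force": force on a finger pad.
Only numpy, scipy, OpenCV 4.12 (cv2) and the standard library are available. Lean on these libraries where they do the work, as an engineer would, in place of code of your own. Each camera call takes 0.05 s, during which the arm holds its last target. There are 200 camera calls.

### The job

Get the clay printer's board clamped for the next print: swing the clamp arm in over the board until it points straight across it, then take the big flanged nut off its slanted parking peg and start it, flange down, on the clamp stud by backing it off (anticlockwise) until the thread drops in, and then turn it clockwise until its flange is fully home on the arm. Keep the arm straight over the board, leave the plain spare nut on its peg, and do not disturb the vase on the board or the glaze jar.

Things in the scene. Friction and masses are not known exactly. Their poses are not given: they have to be found in the camera images.
- seat (a point): Stud axis at the top of the clamp arm's hub (46 mm up): the nut's underside must end here. z up; x points from stud to board, the way the arm must point. Fixed, but place and yaw vary. The angle of the stud's thread is random and not told by this frame. The board (260 x 240 mm, top 30 mm up) spans x 55 to 315, y -120 to 120 mm; the stud's block is 100 mm square.
- stud_tip (a point): Tip of the upright dark steel stud, 74 mm above seat: 28 mm round core, its top 10 mm tapered to 18 mm, which guides a nut that is a few mm off. Coarse three-start right-hand thread, 39 mm over the crests, crests up to 33 mm above seat. Set down, the nut's lugs rest on the crests, its underside 13 to 23 mm above seat; clockwise they then hit stops.
- thread_gap (a point): Point on the stud's axis 5 mm above seat, where the nut's underside is once the thread has dropped in: turned anticlockwise (from above) by 0 to 125 degrees the lugs reach gaps (5 mm play, turn slowly), fall in and meet a stop. From there 60 to 90 degrees clockwise lets the nut, if not gripped tight, sink by its weight (0.1 mm per degree) to the hub; a stop follows.
- clamp_pin (a point): Middle of the upright dark round pin, handle of the steel clamp arm: 18 mm in diameter, 45 mm tall, top 90 mm above the table, 110 mm from the stud's axis. The arm is a flat bar 30 mm wide, its top 45 mm above the table, with a round 76 mm hub on which the nut ends.
- clamp (a joint): Angle of the clamp arm about the stud's axis: 0 points straight over the board (along x of seat), positive anticlockwise from above. It starts swung out to the negative side by 0.8 to 1.6 rad. Range -1.9 to 1.0, no stop at 0; it stays where it is left (friction 0.22 N m, about 2 N at the pin).
- nut_mid (a point): Centre (25 mm above its underside) of the big metal flanged hex nut, 0.28 kg: hexagon 52 mm across flats, 8 to 50 mm above its underside; flange 72 mm round, 8 mm thick; 42 mm bore with three inner lugs (10 to 16 mm up) and a narrower top (38 to 50 mm up), both 31 mm inside. z: its axis, flange to top; x: middle of a flat. Starts on either rack peg, leaning 25 degrees roughly towards the robot.
- peg_root (a point): Middle of the slanted face of the fixed plywood rack (110 x 250 mm face). Two wooden pegs, 24 mm thick, 34 mm long, stand square on the face 65 mm to either side along y. z: world up; the face tilts 25 degrees, low edge at -x. A nut is free once drawn 36 mm off along its axis.
- spare_mid (a point): Centre of the plain spare hex nut without flange: 44 mm across flats, 40 mm tall, on the other peg of the rack, tilted alike. To be left alone.
- vase_mid (a point): Middle of a pale printed vase standing on the board, 88 mm in diameter, 150 mm tall (75 mm below and above this point). To be left alone.
- jar_mid (a point): Middle of a white glaze jar standing on the table, 68 mm in diameter, 100 mm tall. To be left alone.
Mind the look-alikes: they are no part of the job. What is shaped like the part that bears nut_mid but purple is not meant.

How it is judged (in metres and radians):
On the way, in this order (a step that is already met when the one before it is completed fails the run):
1. the clamp arm points straight over the board (within 8 degrees) (value of joint clamp between -0.14 and 0.14 rad), for 0.2 s.
2. the nut has dropped into the thread: on the stud, flange down, its underside within 9 mm of the hub (horizontal distance between nut_mid and seat below 0.005 m and z of nut_mid in the frame of seat below 0.034 m and angle between nut_mid's own z axis and vertical below 0.12 rad), for 0.1 s.
At the end, for the whole second after the job is handed in: The nut is on the stud, upright, its flange on the clamp arm's hub (within 2 mm of fully down), the arm within 8 degrees of straight over the board, and the spare nut, vase and jar within 30 mm of where they stood (all of step 1 and z of nut_mid in the frame of seat between 0.022 and 0.027 m and horizontal distance between nut_mid and seat below 0.005 m and angle between nut_mid's own z axis and vertical below 0.08 rad and distance of each of spare_mid, vase_mid, jar_mid from where it was at the start of the episode below 0.03 m); the robot touches nothing.
It fails at once if the spare nut was disturbed (moved over 30 mm) (distance of spare_mid from where it was at the start of the episode above 0.03 m).
It fails at once if the vase was disturbed (moved over 30 mm) (distance of vase_mid from where it was at the start of the episode above 0.03 m).
It fails at once if the jar was disturbed (moved over 30 mm) (distance of jar_mid from where it was at the start of the episode above 0.03 m).
It also fails if it takes over 72 s, if anything falls off the work surface, if the arm or the gripper's body presses on something with over 40 N, if the wrist force passes 120 N, or if a joint passes its speed limit or range.

## Working session

There is one attempt and no reset: what is moved stays moved. The work goes in short steps, Python scripts to look and compute and a shell command to move; the robot and the scene stay as the last step left them, time stands still between calls to the robot, and variables do not carry over. Pictures are saved under pics/ and viewed, at most 10 in all, crops included, and the job is handed in when it is done.

```bash
ls; mkdir -p pics; cat > h.py <<'E'
import numpy as np, cv2
from rig import ctrl
def grab(n):
    c=ctrl.capture(n); c["R"]=np.array(c["R"]);c["t"]=np.array(c["t"]);return c
def K(c): return np.array([[c["fx"],0,c["cx"]],[0,c["fy"],c["cy"]],[0,0,1.]])
def ray(c,u,v):
    p=cv2.undistortPoints(np.array([[[u,v]]],float),K(c),np.array([c["k1"],0,0,0.]))[0,0]
    # drawn = ray*(1+k1 r^2): the same model as OpenCV
    return -c["R"].T@c["t"], c["R"].T@np.array([p[0],p[1],1.])
def onz(c,u,v,z):
    o,d=ray(c,u,v); return o+d*(z-o[2])/d[2]
def tri(c1,p1,c2,p2):
    o1,d1=ray(c1,*p1);o2,d2=ray(c2,*p2)
    s=np.linalg.lstsq(np.c_[d1,-d2],o2-o1,rcond=None)[0]
    a=o1+s[0]*d1;b=o2+s[1]*d2; return (a+b)/2,np.linalg.norm(a-b)
def proj(c,X):
    q=c["R"]@np.array(X,float)+c["t"];s=q[:2]/q[2];s=s*(1+c["k1"]*(s@s))
    return np.array([c["fx"]*s[0]+c["cx"],c["fy"]*s[1]+c["cy"]])
E
python3 - <<'E'
from h import *
for n in("scene","top"):
    c=grab(n); cv2.imwrite(f"pics/{n}0.png",c["image"][:,:,::-1]); np.save(f"pics/{n}0.npy",c,allow_pickle=True)
    print(n,c["fx"],c["k1"],-c["R"].T@c["t"],c["R"][2])
print(ctrl.sense())
E
```

```text
pics
scene 456.6396609684612 -0.040363056054315075 [ 997.98047757 -558.44666208  619.62350438] [-0.45745901  0.6699847  -0.5846809 ]
top 503.6546486166305 -0.09822755763067831 [ 375.95522351   46.06095649 1018.42522983] [ 0.18814997 -0.03644867 -0.98146375]
{'time_s': 0.1, 'joints': array([-1.41141927e+00,  3.13390625e-01,  1.49836765e+00, -1.20077493e-05,
        1.33098434e+00, -2.23460018e-01]), 'dq': array([ 0.00065066,  0.00077298, -0.00108604, -0.00146736,  0.00053047,
        0.00028662]), 'tau': array([ 2.79280168e-03, -4.12898469e+01, -2.60142589e+01, -1.29546406e-04,
        3.02601504e-03, -3.21924738e-06]), 'eef_pos': array([ 196.04911581, -486.86222041,  303.39154125]), 'ee_rot': array([-5.74870741e-04,  9.81734910e-01,  1.90253086e-01,  1.25917828e-05]), 'force': array([ 0.12504612,  0.40388337, -0.08230156]), 'wrist_torque': array([-0.03067418, -0.01325982,  0.01405774]), 'grip_force': 0.0, 'grip_width': 1.0009362633934245}
```

View pics/scene0.png

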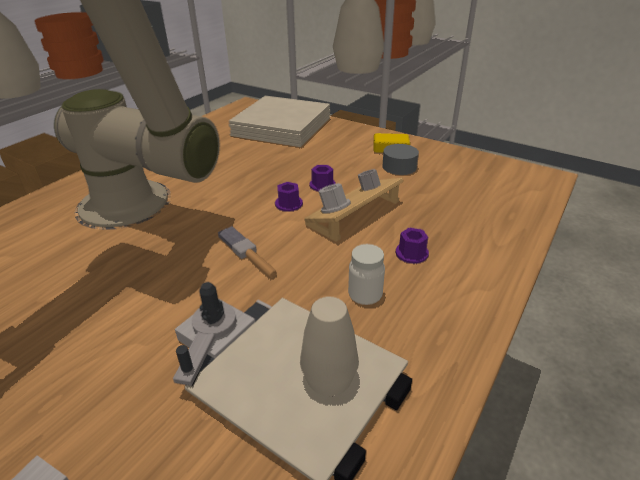

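View pics/top0.png

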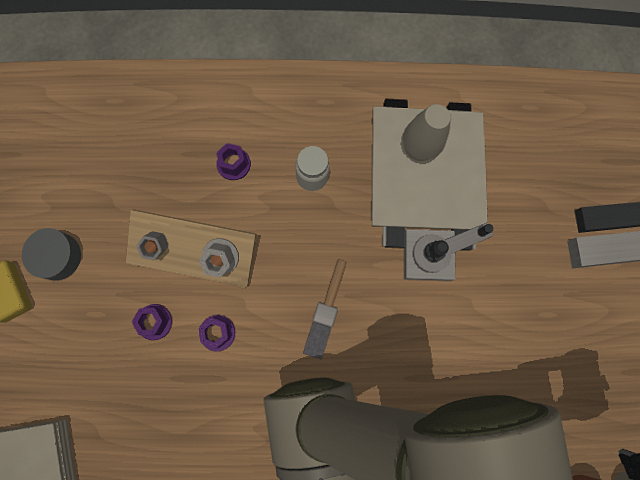

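The scene view shows the flanged grey nut on the rack at (334,197) and the plain spare at (370,180). The stud tip is at (208,287), the pin at (183,352), the vase at (330,340) and the jar at (367,275). In the top view the flanged nut is at (219,258), the spare at (151,246), the stud at (438,247) and the pin at (488,229).

Candidates for the nut in the top view are grey flanged (219,258), plain grey spare (151,246), and purple flanged (233,162), (152,322) and (217,333). I choose the grey flanged one at (219,258) and will check it in a crop.

```bash
python3 - <<'E'
from h import *
T=np.load("pics/top0.npy",allow_pickle=True).item();S=np.load("pics/scene0.npy",allow_pickle=True).item()
def crop(c,x,y,w,h,k): return cv2.resize(c["image"][y:y+h,x:x+w,::-1],None,fx=k,fy=k,interpolation=cv2.INTER_CUBIC)
a=crop(T,120,205,145,90,2.75); a=cv2.resize(a,(400,300))
b=cv2.resize(crop(T,380,200,120,90,3),(400,300))
d=cv2.resize(crop(S,300,155,120,90,3),(400,300)); e=cv2.resize(crop(S,160,275,120,110,3),(400,300))
cv2.imwrite("pics/m1.png",np.vstack([np.hstack([a,b]),np.hstack([d,e])]))
for n,p,z in [("tip",(438,246),120),("pin",(488,229),90),("b1",(373,108),30),("b2",(484,113),30),("b3",(487,230),30),("b4",(372,226),30),("jar",(313,155),100),("vase",(437,116),180)]:
    print(n,onz(T,*p,z).round(1))
print(tri(T,(438,246),S,(208,285)),tri(T,(488,229),S,(183,350)),tri(T,(219,258),S,(334,195)))
# rack face by saturation/hue
E
```

```text
tip [ 531.6 -192.6  120. ]
pin [ 570.5 -300.4   90. ]
b1 [844.  -90.2  30. ]
b2 [ 839.2 -331.9   30. ]
b3 [ 581.  -320.5   30. ]
b4 [587.3 -83.   30. ]
jar [710.9  37.3 100. ]
vase [ 760.3 -186.1  180. ]
(array([ 530.96097249, -194.78142141,  116.82781029]), np.float64(3.542310267364322)) (array([ 572.14137065, -300.69704411,   86.19551039]), np.float64(2.728398184149108)) (array([515.45357901, 214.78825197,  76.31168873]), np.float64(4.759485684334636))
```

View pics/m1.png

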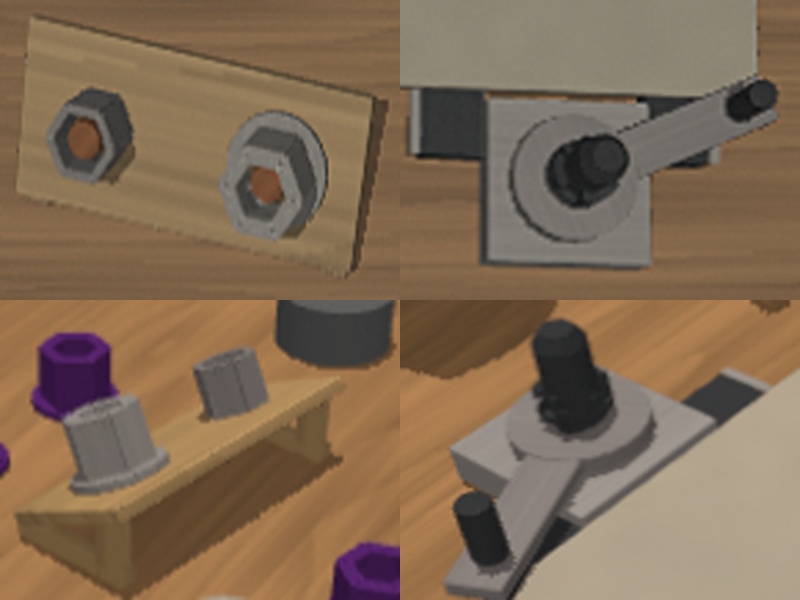

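The crop confirms the choice: the grey nut with the round flange sits on the −y peg, with its top face at top pixel (217,261) and scene pixel (332,187). The plain spare is on the +y peg. The stud tip is at top pixel (441.5,246.5) and the pin top at (488.6,228.5).

```bash
python3 - <<'E'
from h import *
T=np.load("pics/top0.npy",allow_pickle=True).item();S=np.load("pics/scene0.npy",allow_pickle=True).item()
a=lambda x,y:(120+x*145/400,205+y*.3)
d=lambda x,y:(300+x*.3,155+(y-300)*.3)
for n,p,q in [("low-y",a(348,277),d(18,513)),("high-y",a(378,97),d(128,515)),("high+y",a(33,15),d(343,382)),("nuttop",a(267,187),d(107,408))]:
    print(n,tri(T,p,S,q))
s=onz(T,441.5,246.5,120);p=onz(T,488.6,228.5,90);print("tip",s,"pin",p,np.linalg.norm(s[:2]-p[:2]))
print(tri(T,(441.5,246.5),S,(207.4,285.8)),tri(T,(488.6,228.5),S,(160+79*.3,275+(500-300)*110/300)))
# hub centre at z46 : ellipse in top crop centre (575,178)
print("hub",onz(T,380+175*.3,200+178*.3,45))
# board edges
img=T["image"].astype(int)
hsv=cv2.cvtColor(T["image"],cv2.COLOR_RGB2HSV)
m=((hsv[...,1]<70)&(hsv[...,2]>130)).astype(np.uint8);m[:90]=0;m[235:]=0;m[:,:340]=0;m[:,510:]=0
m=cv2.morphologyEx(m,cv2.MORPH_OPEN,np.ones((5,5)));c=max(cv2.findContours(m,0,2)[0],key=cv2.contourArea)
r=cv2.minAreaRect(c);print(r)
b=np.array([onz(T,*q,30) for q in cv2.boxPoints(r)]);print(b.round(1))
print(hsv[260:263,214:219].tolist()[0],hsv[170,400])
E
```

```text
low-y (array([464.13661491, 169.26608908,  17.36923712]), np.float64(4.818496065565106))
high-y (array([566.24291448, 147.09810688,  63.91970933]), np.float64(9.691420379224327))
high+y (array([610.46821029, 390.9995967 ,  62.70384901]), np.float64(1.2781194254225332))
nuttop (array([508.00754176, 216.37717894,  93.15189849]), np.float64(6.881602515286427))
tip [ 530.66577094 -199.0944181   120.        ] pin [ 571.50492304 -301.63747739   90.        ] 110.37624451216861
(array([ 531.23419685, -199.25671968,  118.2521464 ]), np.float64(0.8224070890211049)) (array([ 572.85581141, -300.07052319,   89.67749569]), np.float64(4.187557416873762))
hub [ 529.61430429 -200.78934918   45.        ]
((429.93731689453125, 167.6368408203125), (113.94860076904297, 119.70635986328125), 0.9877603054046631)
[[ 586.3  -82.9   30. ]
 [ 846.8  -92.4   30. ]
 [ 849.5 -341.5   30. ]
 [ 584.2 -318.3   30. ]]
[[12, 140, 113], [12, 142, 113], [12, 138, 116], [12, 140, 120], [12, 141, 121]] [ 20  42 140]
```

```bash
python3 -m creep '[[[8,4,0,0,0,-2],[15,7.4,0,0,0,-4.7],[15,7.4,0,0,0,-4.7],[15,7.4,0,0,0,-4.7],[15,7.4,0,0,0,-4.7],[15,7.4,0,0,0,-4.7],[15,7.4,0,0,0,-4.7],[15,7.4,0,0,0,-4.7],[15,7.4,0,0,0,-4.7],[15,7.4,0,0,0,-4.7],[15,7.4,0,0,0,-4.7],[15,7.4,-2,0,0,-4.7],[15,7.4,-3.4,0,0,-4.7],[15,7.4,-3.4,0,0,-4.7],[15,7.4,-3.4,0,0,-4.7]]]' 50 30
python3 - <<'E'
from h import *
T=np.load("pics/top0.npy",allow_pickle=True).item()
# rectify the nut's top plane
psi=np.radians(-10.5);t=np.radians(25)
X=np.array([np.cos(psi),np.sin(psi),0]);Y=np.array([-np.sin(psi),np.cos(psi),0])
n=-np.sin(t)*X+np.cos(t)*np.array([0,0,1]);F=np.cross(Y,n)
root=np.array([527.8,214.2,40]);ctr=root+50*n
print("n",n,"proj",proj(T,ctr),proj(T,root))
g=np.arange(-50,50,.2);mx=np.zeros((500,500),np.float32);my=mx.copy()
for i,a in enumerate(g):
    for j,b in enumerate(g):
        my_=proj(T,ctr-F*(-a)*-1*1.0 + Y*(-b)); mx[i,j],my[i,j]=my_
im=cv2.remap(T["image"],mx,my,cv2.INTER_CUBIC)[:,:,::-1].copy()
cv2.line(im,(250,240),(250,260),(0,0,255));cv2.line(im,(240,250),(260,250),(0,0,255))
cv2.imwrite("pics/rect.png",im)
E
```

```text
time_s: 1.35
eef_pos: [570.6, -301.7, 217.5]
ee_rot: [-0.001, 1.0, -0.014, -0.002]
force: [-0.0, -0.1, 0.7]
grip_width: 0.583
grip_force: 0.0
n [-0.41554148  0.07701606  0.90630779] proj [215.45123759 260.76201273] [221.95445988 253.52012373]
```

View pics/rect.png

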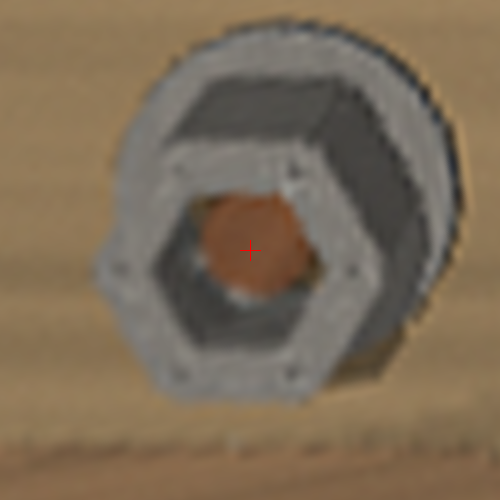

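The rectified nut top shows the hex centred at (238,270), with two flats facing straight up-slope and down-slope. It spans 260 px, which is 52 mm as given. The nut hangs about 4 mm down-slope on its peg, so nut_mid ≈ (514,219,61).

Clamp arm next.

```bash
python3 -m creep '[[[0,0,-1.5,0,0,0],[0,0,-2.6,0,0,0],[0,0,-3.2,0,0,0],[0,0,-3.5,0,0,0],[0,0,-3.5,0,0,0],[0,0,-3.5,0,0,0]]]' - 30
python3 -m creep '[[[0,0,0,0,0,0],[0,0,0,0,0,0],[0,0,0,0,0,0],[0,0,0,0,0,0],[0,0,0,0,0,0],[0,0,0,0,0,0]]]' 8 30
```

```text
time_s: 1.85
eef_pos: [571.8, -302.8, 133.9]
ee_rot: [0.001, 1.0, -0.014, 0.001]
force: [1.1, 0.2, -0.4]
grip_width: 0.586
grip_force: 0.0
time_s: 2.35
eef_pos: [571.4, -302.0, 133.0]
ee_rot: [0.0, 1.0, -0.014, 0.001]
force: [-1.0, 1.8, 5.0]
grip_width: 0.198
grip_force: 29.2
```

```bash
python3 -m creep '[[[0.44,0.2,0.04,0,0,0],[0.83,0.44,0.04,0,0,0],[1.2,0.72,0.04,0,0,0],[1.54,1.03,0.04,0,0,0],[1.84,1.38,0.04,0,0,0],[2.1,1.76,0.04,0,0,0],[2.33,2.16,0.04,0,0,0],[2.51,2.58,0.04,0,0,0],[2.64,3.02,0.04,0,0,0],[2.73,3.48,0.04,0,0,0],[2.76,3.78,0.04,0,0,0],[2.77,3.96,0.04,0,0,0],[2.77,3.96,0.04,0,0,0],[2.77,3.96,0.04,0,0,0],[2.77,3.96,0.04,0,0,0],[2.77,3.96,0.04,0,0,0]]]'
python3 -m creep '[[[0,0,0,0,0,0],[0,0,0,0,0,0],[0,0,0,0,0,0],[0,0,0.5,0,0,0],[0,0,1.5,0,0,0],[0,0,2.5,0,0,0],[0,0,3.5,0,0,0],[0,0,4.5,0,0,0],[0,0,5.5,0,0,0]]]' 45
python3 - <<'E'
from h import *
print(ctrl.sense()["joints"].round(2))
for n in("scene","top"):
    c=grab(n); cv2.imwrite(f"pics/{n}1.png",c["image"][:,:,::-1]); np.save(f"pics/{n}1.npy",c,allow_pickle=True)
E
```

```text
time_s: 3.68
eef_pos: [641.5, -203.1, 133.4]
ee_rot: [0.001, 1.0, -0.013, 0.002]
force: [6.1, -0.6, -0.5]
grip_width: 0.202
grip_force: 30.6
time_s: 4.43
eef_pos: [640.1, -202.9, 272.4]
ee_rot: [0.0, 1.0, -0.014, 0.0]
force: [0.1, 0.1, -0.3]
grip_width: 0.527
grip_force: 0.0
[-0.48  0.67  1.03  0.    1.44  1.12]
```

View pics/scene1.png

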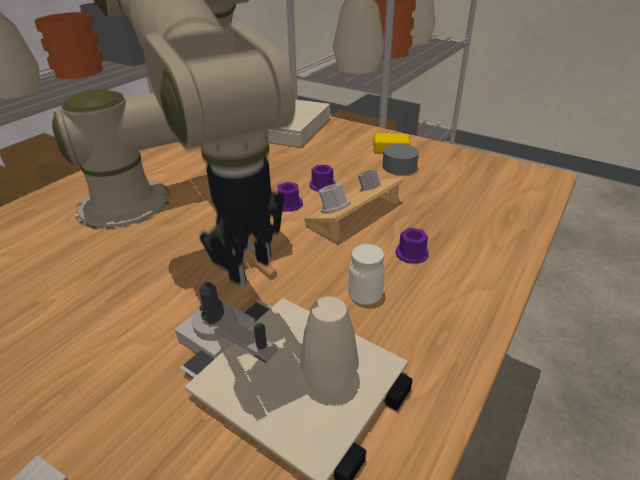

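The arm now lies straight over the board, with the pin top at scene pixel (260,325) and the pin held at (641.5,−203), about −0.3° from ideal. Next is the nut.

```bash
python3 -m creep '[[[-1,1,0,0,0,1.4],[-1.6,3,0,0,0,2.8],[-2.2,4.6,0,0,0,4.2],[-2.8,6.2,0,0,0,5.6],[-3.4,7.8,0,0,0,7],[-4,9.4,0,0,0,8.4],[-4.6,11,0,0,0,9.8],[-5.2,12.6,0,0,0,11.2],[-5.8,14.2,0,0,0,12.6],[-6.4,15.8,0,0,0,14],[-7.1,17.3,0,0,0,15.4],[-7.13,17.3,0,0,0,16.2],[-7.13,17.3,0,0,0,16.2],[-7.13,17.3,0,0,0,16.2],[-7.13,17.3,0,0,0,16.2]]]' 82
python3 -m creep '[[[0,0,-0.5,-0.23,-1.23,0],[0,0,-1,-0.46,-2.46,0],[0,0,-1.5,-0.7,-3.7,0],[0,0,-2,-0.91,-4.92,0],[0,0,-2.5,-0.91,-4.92,0],[0,0,-3,-0.91,-4.92,0],[0,0,-3.5,-0.91,-4.92,0],[0,0,-3.83,-0.91,-4.92,0],[0,0,-3.83,-0.91,-4.92,0],[0,0,-3.83,-0.91,-4.92,0]]]'
python3 - <<'E'
from h import *
from scipy.spatial.transform import Rotation as R
s=ctrl.sense();M=R.from_quat(np.roll(s["ee_rot"],-1)).as_matrix();print(s["joints"].round(2));print(M.round(3))
n=np.array([-0.4155,0.077,0.9063]);print("angle to -n deg",np.degrees(np.arccos(-M[:,2]@n)))
tgt=np.array([487.1,224.2,119.9]);print("delta units",(tgt-s["eef_pos"])/25)
c=grab("top"); cv2.imwrite("pics/top2.png",c["image"][150:390,80:400,::-1].repeat(2,0).repeat(2,1))
E
```

```text
time_s: 5.78
eef_pos: [462.3, 228.9, 270.1]
ee_rot: [0.0, 0.77, 0.638, -0.0]
force: [0.2, 0.1, -0.4]
grip_width: 0.959
grip_force: 0.0
time_s: 6.62
eef_pos: [462.5, 228.9, 174.2]
ee_rot: [0.166, 0.751, 0.623, 0.138]
force: [0.4, 1.0, 0.3]
grip_width: 0.961
grip_force: 0.0
[ 0.3   0.35  1.88 -0.38  0.56  0.78]
[[ 0.185  0.891  0.415]
 [ 0.983 -0.168 -0.078]
 [ 0.001  0.423 -0.906]]
angle to -n deg 0.4109413056923603
delta units [ 0.98349564 -0.18758832 -2.17314211]
```

View pics/top2.png

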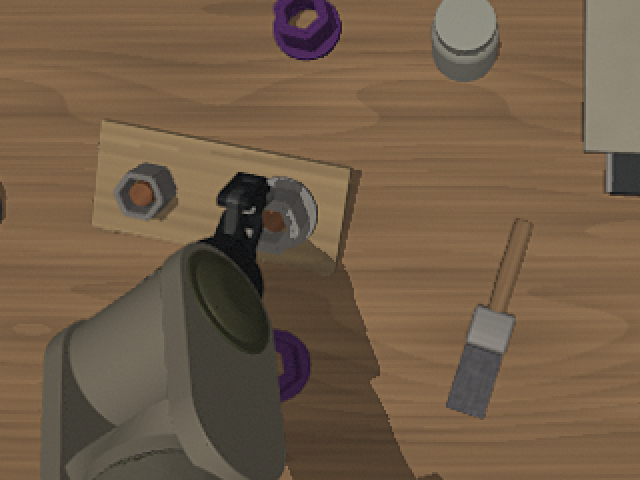

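The picture shows the upper finger's end around top pixel (202,245). I'll check that this matches the projection of where it should be.

```bash
python3 - <<'E'
from h import *
T=np.load("pics/top0.npy",allow_pickle=True).item();S=np.load("pics/scene0.npy",allow_pickle=True).item()
n=np.array([-0.4155,0.077,0.9063]);F=np.array([.891,-.168,.423])
p=np.array([462.5,228.9,174.2])
for L in (30,54,73):
  for w in (41,57): print(L,w,proj(T,p-n*L+F*w).round(1))
m=np.array([514.2,219.2,61]); print(proj(T,m+25*n),proj(S,m+25*n),proj(T,m-25*n),proj(S,m-25*n))
E
```

```text
30 41 [206.4 251.7]
30 57 [207.5 242.8]
54 41 [210.1 248. ]
54 57 [211.2 239.4]
73 41 [212.9 245.3]
73 57 [214.  236.8]
[213.89964844 262.57908352] [330.2184791  189.98927349] [220.46892547 255.25799525] [336.79851932 209.7428458 ]
```

```bash
python3 -m creep '[[[0.25,-0.05,-0.55,0,0,0],[0.5,-0.1,-1.1,0,0,0],[0.7,-0.13,-1.55,0,0,0],[0.85,-0.16,-1.88,0,0,0],[0.94,-0.18,-2.07,0,0,0],[0.98,-0.19,-2.17,0,0,0],[0.98,-0.19,-2.17,0,0,0],[0.98,-0.19,-2.17,0,0,0]]]'
python3 -m creep '[[[0,0,0,0,0,0],[0,0,0,0,0,0],[0,0,0,0,0,0],[0,0,0,0,0,0],[0,0,0,0,0,0],[0,0,0,0,0,0],[0,0,0,0,0,0]]]' 40 50
```

```text
time_s: 7.33
eef_pos: [486.7, 224.8, 120.4]
ee_rot: [0.167, 0.751, 0.624, 0.139]
force: [-0.3, -0.0, 0.4]
grip_width: 0.963
grip_force: 0.0
time_s: 7.92
eef_pos: [486.6, 224.9, 120.6]
ee_rot: [0.167, 0.751, 0.624, 0.139]
force: [-3.2, -0.1, 4.5]
grip_width: 0.602
grip_force: 53.4
```

```bash
python3 -m creep '[[[-0.1,0.02,0.22,0,0,0],[-0.3,0.05,0.65,0,0,0],[-0.5,0.09,1.09,0,0,0],[-0.7,0.13,1.52,0,0,0],[-1,0.18,2.17,0,0,0],[-1.1,0.2,2.4,0,0,0],[-1.1,0.2,4,0,0,0],[-1.1,0.2,5.5,0,0,0],[-1.1,0.2,5.5,0.45,2.46,0],[-1.1,0.2,5.5,0.91,4.92,0],[-1.1,0.2,5.5,0.91,4.92,0],[-1.1,0.2,5.5,0.91,4.92,0],[-1.1,0.2,5.5,0.91,4.92,0],[-1.1,0.2,5.5,0.91,4.92,0]]]'
python3 - <<'E'
from h import *
from scipy.spatial.transform import Rotation as R
s=ctrl.sense();M=R.from_quat(np.roll(s["ee_rot"],-1)).as_matrix();print(s["joints"].round(2),s["eef_pos"].round(1));print(M.round(3))
c=grab("scene");np.save("pics/s3.npy",c,allow_pickle=True);T=grab("top");np.save("pics/t3.npy",T,allow_pickle=True)
b=s["eef_pos"]+M[:,2]*(54+36);ps=proj(c,b);pt=proj(T,b);print("underside",ps,pt)
def cr(c,p):
    x,y=(p-50).astype(int);i=c["image"][y:y+100,x:x+100,::-1];return cv2.resize(i,(400,400),interpolation=cv2.INTER_CUBIC)
print((ps-50).astype(int),(pt-50).astype(int));cv2.imwrite("pics/g3.png",np.hstack([cr(c,ps),cr(T,pt)]))
E
```

```text
time_s: 9.08
eef_pos: [459.2, 229.5, 256.8]
ee_rot: [0.001, 0.769, 0.639, 0.0]
force: [0.6, -0.5, -3.1]
grip_width: 0.601
grip_force: 54.5
[ 0.24  0.33  1.6  -0.    1.21  0.42] [459.2 229.5 256.8]
[[ 0.184  0.983  0.001]
 [ 0.983 -0.184 -0.001]
 [-0.001  0.001 -1.   ]]
underside [315.66107193 151.52284089] [199.03385952 281.89986686]
[265 101] [149 231]
```

View pics/g3.png

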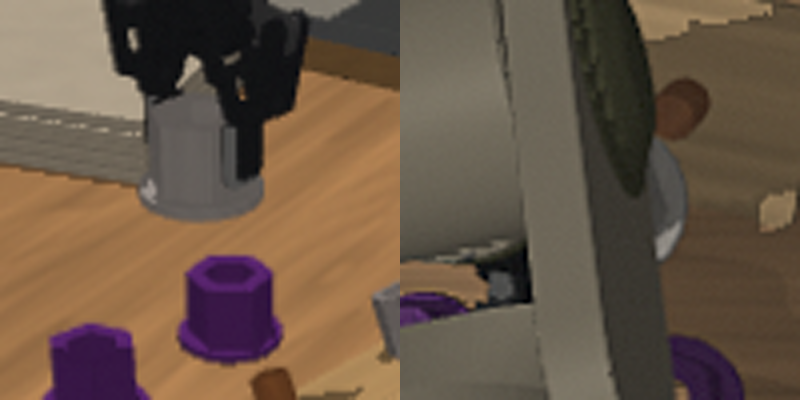

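The crop shows the nut held upright, flange down. The flange spans crop columns 138–264, so its centre is at scene x = 315.3 against 315.7 predicted, which means it is centred within about 1 mm. It sits a little higher in the fingers than planned, with the underside about 81 mm below the TCP. The purple nuts at crop (230,300) and (90,360) are untouched.

Now to the stud.

```bash
python3 -m creep '[[[0.2,-1,0.2,0,0,-0.3],[0.4,-2.6,0.3,0,0,-0.6],[0.7,-4.2,0.3,0,0,-1],[0.9,-5.8,0.3,0,0,-1.4],[1.2,-7.4,0.3,0,0,-1.8],[1.5,-9,0.3,0,0,-2.2],[1.8,-10.6,0.3,0,0,-2.6],[2,-12.2,0.3,0,0,-3],[2.3,-13.8,0.3,0,0,-3.4],[2.5,-15.4,0.3,0,0,-3.7],[2.7,-16.5,0.3,0,0,-4],[2.85,-17.17,0.3,0,0,-4],[2.85,-17.17,0.3,0,0,-4],[2.85,-17.17,0.3,0,0,-4],[2.85,-17.17,0.3,0,0,-4],[2.85,-17.17,0.3,0,0,-4]]]'
python3 - <<'E'
from h import *
from scipy.spatial.transform import Rotation as R
s=ctrl.sense();M=R.from_quat(np.roll(s["ee_rot"],-1)).as_matrix();print(s["joints"].round(2),s["eef_pos"].round(1));print(M.round(3))
c=grab("scene");b=s["eef_pos"]-[0,0,81];ps=proj(c,b);pt=proj(c,[530.5,-199.7,120]);print("underside",ps,"tip",pt)
a=np.linspace(0,6.283,200)
for L in (78,81,84,90):
    q=np.array([proj(c,s["eef_pos"]+[36*np.cos(t),36*np.sin(t),-L]) for t in a]);print(L,q.min(0),q.max(0))
x,y=(ps-[60,40]).astype(int);print(x,y);cv2.imwrite("pics/g4.png",cv2.resize(c["image"][y:y+120,x:x+120,::-1],(600,600),interpolation=cv2.INTER_CUBIC))
E
```

```text
time_s: 10.52
eef_pos: [530.3, -198.2, 265.1]
ee_rot: [0.0, 0.868, 0.496, 0.0]
force: [-0.4, 0.6, -2.8]
grip_width: 0.602
grip_force: 54.7
[-0.56  0.43  1.43 -0.    1.28 -0.03] [ 530.3 -198.2  265.1]
[[ 0.507  0.862  0.   ]
 [ 0.862 -0.507 -0.   ]
 [-0.     0.    -1.   ]]
underside [200.48073798 253.74368452] tip [206.46041701 285.02252202]
78 [176.53341999 238.54887843] [223.48931251 267.06520447]
81 [176.91597135 240.04049022] [223.75160949 268.60999277]
84 [177.29675947 241.52506548] [224.01270798 270.14679838]
90 [178.05308995 244.47328899] [224.5313392  273.19669007]
140 213
```

View pics/g4.png

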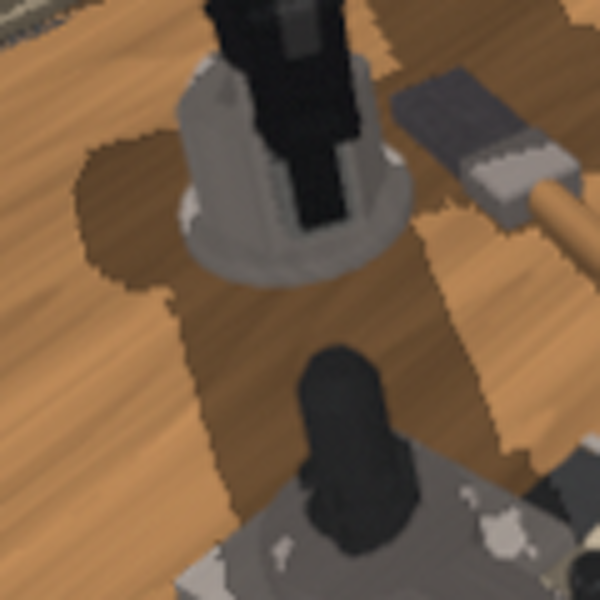

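The crop shows the nut flange spanning x 176–222.6 with its bottom at row 270.4, so the underside is about 84 mm below the TCP. The stud tip is at about (208,286). The nut is roughly 2 mm off along the image horizontal, so I'll nudge it and lower.

```bash
python3 -m creep '[[[0.05,0.05,-0.5,0,0,0],[0.05,0.05,-1.5,0,0,0],[0.05,0.05,-2.3,0,0,0],[0.05,0.05,-2.7,0,0,0],[0.05,0.05,-3,0,0,0],[0.05,0.05,-3.3,0,0,0],[0.05,0.05,-3.6,0,0,0],[0.05,0.05,-3.8,0,0,0],[0.05,0.05,-4,0,0,0],[0.05,0.05,-4,0,0,0],[0.05,0.05,-4,0,0,0]]]'
```

```text
time_s: 11.48
eef_pos: [531.7, -198.3, 165.0]
ee_rot: [0.0, 0.869, 0.496, 0.0]
force: [-0.2, -0.1, -3.7]
grip_width: 0.603
grip_force: 54.5
```

```bash
python3 -m creep '[[[0,0,-0.15,0,0,0],[0,0,-0.3,0,0,0],[0,0,-0.4,0,0,0],[0,0,-0.4,0,0,0]]]'; python3 -m creep '[[[0,0,-0.06,0,0,0],[0,0,-0.12,0,0,0],[0,0,-0.18,0,0,0],[0,0,-0.18,0,0,0]]]'
```

```text
time_s: 11.82
eef_pos: [531.4, -198.2, 154.2]
ee_rot: [-0.0, 0.868, 0.496, -0.0]
force: [-0.0, 0.3, -3.3]
grip_width: 0.602
grip_force: 54.5
time_s: 12.15
eef_pos: [531.5, -198.2, 150.1]
ee_rot: [-0.0, 0.868, 0.496, -0.0]
force: [-0.4, 0.9, -3.4]
grip_width: 0.602
grip_force: 54.5
```

```bash
python3 -m creep '[[[0,0,-0.06,0,0,0],[0,0,-0.12,0,0,0],[0,0,-0.12,0,0,0]]]'; python3 -m creep '[[[0,0,-0.06,0,0,0],[0,0,-0.12,0,0,0],[0,0,-0.12,0,0,0]]]'
```

```text
time_s: 12.4
eef_pos: [531.7, -198.3, 147.5]
ee_rot: [0.0, 0.868, 0.496, 0.0]
force: [-0.2, 0.8, -1.8]
grip_width: 0.604
grip_force: 55.0
time_s: 12.65
eef_pos: [531.9, -198.4, 146.7]
ee_rot: [0.001, 0.868, 0.496, 0.0]
force: [-7.3, 4.4, 18.4]
grip_width: 0.603
grip_force: 57.2
```

```bash
python3 -m creep '[[[0,0,0.1,0,0,0],[0,0,0.1,0,0,0],[0,0,0.1,0,0,0],[0,0,0.1,0,0,0]]]' 55 20; python3 -m creep '[[[0,0,0,0,0,0.5],[0,0,0,0,0,1],[0,0,0,0,0,1.5],[0,0,0,0,0,2],[0,0,0,0,0,2.5],[0,0,0,0,0,3],[0,0,0,0,0,3.5],[0,0,0,0,0,4],[0,0,0,0,0,4.5],[0,0,0,0,0,5],[0,0,0,0,0,5.5],[0,0,0,0,0,6]]]'; python3 - <<'E'
from h import *
s=ctrl.sense();print(s["wrist_torque"].round(3),s["joints"].round(2))
c=grab("scene");np.save("pics/s5.npy",c,allow_pickle=True);cv2.imwrite("pics/s5.png",c["image"][:,:,::-1])
E
```

```text
time_s: 12.98
eef_pos: [531.6, -198.3, 146.7]
ee_rot: [-0.0, 0.868, 0.496, -0.0]
force: [-0.7, 0.7, -0.9]
grip_width: 0.643
grip_force: 0.0
time_s: 13.98
eef_pos: [531.5, -198.3, 147.8]
ee_rot: [-0.0, 0.71, 0.704, -0.0]
force: [-6.2, 2.2, 13.8]
grip_width: 0.645
grip_force: 8.8
[ 0.35   1.165 -0.359] [-0.56  0.57  1.55 -0.    1.02 -0.56]
```

```bash
python3 - <<'E'
import cv2
i=cv2.imread("pics/s5.png")[240:360,140:260];cv2.imwrite("pics/s5c.png",cv2.resize(i,(600,600),interpolation=cv2.INTER_CUBIC))
E
```

```text
(no output)
```

View pics/s5c.png

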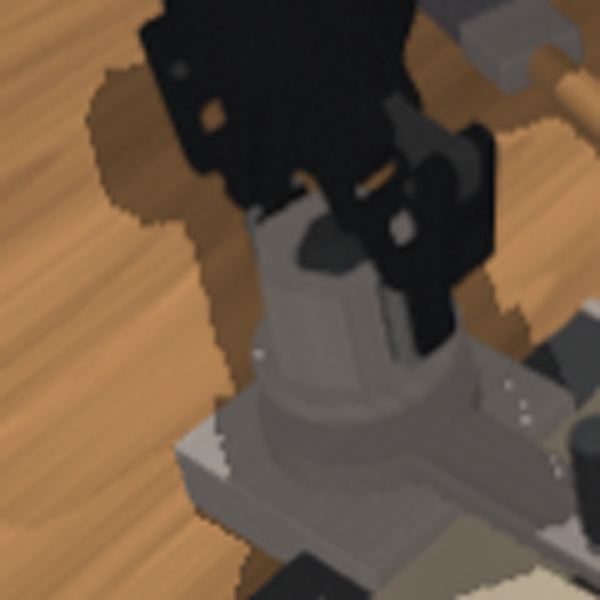

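The crop shows the nut upright on the stud, with the flange rim at about crop rows 410–430 just above the hub. I'll compare that with the rows expected for each height.

```bash
python3 - <<'E'
from h import *
c=np.load("pics/s5.npy",allow_pickle=True).item()
a=np.linspace(0,6.283,200)
f=lambda r,z:np.array([proj(c,[531+r*np.cos(t),-199.2+r*np.sin(t),z]) for t in a])
cr=lambda p:((p-[140,240])*5).round()
for z in (46,51,56,60,65): q=f(36,z);p=f(36,z+8);print(z,"under bottom",cr(q.max(0)),"flangetop bottom",cr(p.max(0)),"left",cr(p.min(0)),"hextop",cr(proj(c,[531,-199.2,z+50])))
print("hub bottom",cr(f(38,46).max(0)),cr(f(38,35).max(0)),cr(proj(c,[531,-199.2,120])))
g=c["image"][:,:,1].astype(int)
print(g[318:345,204])
E
```

```text
46 under bottom [473. 462.] flangetop bottom [470. 446.] left [259. 295.] hextop [346. 278.]
51 under bottom [471. 452.] flangetop bottom [468. 435.] left [256. 285.] hextop [344. 267.]
56 under bottom [469. 442.] flangetop bottom [466. 425.] left [254. 274.] hextop [341. 256.]
60 under bottom [468. 433.] flangetop bottom [465. 416.] left [252. 266.] hextop [339. 247.]
65 under bottom [466. 423.] flangetop bottom [463. 406.] left [249. 256.] hextop [337. 236.]
hub bottom [479. 467.] [483. 489.] [334. 225.]
[91 89 90 94 95 96 88 82 80 82 83 83 83 82 82 84 86 87 87 87 89 92 92 91
 91 92 90]
```

The nut is still on the crests, with its underside at about z 59–63. The upward force suggests the fingertips are bearing on the flange, so I'll raise the hand 8 mm and turn on.

```bash
python3 -m creep '[[[0,0,0.1,0,0,0],[0,0,0.2,0,0,0],[0,0,0.32,0,0,0],[0,0,0.32,0,0,0],[0,0,0.32,0,0,0]]]' 55 20; python3 -c "
from rig import ctrl;print(ctrl.sense()['wrist_torque'].round(3))"; python3 -m creep '[[[0,0,0,0,0,0.5],[0,0,0,0,0,1],[0,0,0,0,0,1.5],[0,0,0,0,0,2],[0,0,0,0,0,2.5],[0,0,0,0,0,3],[0,0,0,0,0,3],[0,0,0,0,0,3]]]'; cat > chk.py <<'E'
from h import *
import sys
s=ctrl.sense();print(s["wrist_torque"].round(3),s["joints"].round(2))
c=grab("scene");np.save(f"pics/{sys.argv[1]}.npy",c,allow_pickle=True)
g=c["image"].astype(int).sum(2)
for u in (200,204,208): print(u,g[316:340,u])
E
python3 chk.py s6
```

```text
time_s: 14.45
eef_pos: [531.5, -198.3, 154.7]
ee_rot: [-0.0, 0.711, 0.704, -0.0]
force: [-0.0, -0.3, -2.8]
grip_width: 0.642
grip_force: 5.6
[0.033 0.028 0.029]
time_s: 15.12
eef_pos: [531.5, -198.2, 154.7]
ee_rot: [-0.0, 0.613, 0.79, -0.0]
force: [-0.3, -0.1, -3.2]
grip_width: 0.645
grip_force: 5.6
[ 0.059 -0.017 -0.032] [-0.56  0.56  1.55  0.    1.04 -0.81]
200 [274 281 287 283 277 260 248 244 245 250 249 251 248 252 251 255 261 260
 257 257 259 266 272 273]
204 [270 274 286 294 288 273 257 251 251 247 252 250 253 252 251 249 248 258
 265 265 266 267 268 277]
208 [275 272 280 290 293 259 171 173 236 254 254 251 249 248 247 248 247 257
 263 262 260 264 265 274]
```

The nut got pinched by the loose pads and was lifted with the hand. I'll release it fully, square it up, and turn it with the tips clear of the flange.

```bash
python3 -m creep '[[[0,0,0,0,0,0],[0,0,0,0,0,0],[0,0,0,0,0,0],[0,0,0,0,0,0]]]' 64 20;  python3 chk.py s7; python3 -m creep '[[[0,0,0,0,0,0],[0,0,0,0,0,0],[0,0,0,0,0,0],[0,0,0,0,0,0],[0,0,0,0,0,0]]]' 50 20; python3 -m creep '[[[0,0,0,0,0,0],[0,0,0,0,0,0],[0,0,0,0,0,0]]]' 54;python3 chk.py s8
```

```text
time_s: 15.5
eef_pos: [531.7, -198.3, 155.1]
ee_rot: [0.0, 0.613, 0.79, 0.0]
force: [0.3, -0.4, 0.3]
grip_width: 0.75
grip_force: 0.0
[ 0.005  0.008 -0.034] [-0.56  0.56  1.54 -0.    1.04 -0.82]
200 [287 275 274 277 286 286 280 258 247 248 253 251 250 251 250 258 261 261
 260 258 258 266 273 270]
204 [289 281 271 272 278 293 290 283 262 249 250 251 252 254 251 250 251 257
 262 267 264 267 269 275]
208 [296 284 274 271 272 289 296 292 268 255 253 251 248 245 244 248 248 257
 264 263 261 264 267 277]
time_s: 15.97
eef_pos: [531.6, -198.3, 155.1]
ee_rot: [0.0, 0.613, 0.79, -0.0]
force: [-1.3, -0.6, 3.9]
grip_width: 0.638
grip_force: 20.2
time_s: 16.22
eef_pos: [531.6, -198.3, 155.1]
ee_rot: [0.0, 0.613, 0.79, -0.0]
force: [-1.2, 0.2, 5.2]
grip_width: 0.635
grip_force: 20.3
[-0.088  0.304 -0.007] [-0.56  0.56  1.54 -0.    1.04 -0.82]
200 [285 275 273 277 286 286 280 261 248 248 249 248 250 251 253 257 262 260
 259 255 258 268 274 271]
204 [288 283 272 271 276 292 290 281 261 248 250 251 254 253 252 250 252 255
 264 267 266 266 268 277]
208 [297 287 275 273 273 287 296 291 269 255 253 251 249 247 247 247 248 260
 264 264 261 261 266 276]
```

```bash
python3 -m creep '[[[0,0,0,0,0,0],[0,0,0,0,0,0],[0,0,0,0,0,-0.8],[0,0,0,0,0,-1.6],[0,0,0,0,0,-1.6],[0,0,0,0,0,-1.6]]]' 62 50; python3 -m creep '[[[0,0,0,0,0,0],[0,0,0,0,0,0],[0,0,0,0,0,0],[0,0,0,0,0,0],[0,0,0,0,0,0]]]' 45 50;python3 chk.py s9
```

```text
time_s: 16.77
eef_pos: [531.5, -198.2, 154.6]
ee_rot: [-0.0, 0.666, 0.746, 0.0]
force: [-0.5, 1.4, -0.5]
grip_width: 0.723
grip_force: 0.0
time_s: 17.18
eef_pos: [531.7, -198.3, 155.0]
ee_rot: [0.0, 0.666, 0.746, 0.0]
force: [0.2, 0.0, 1.1]
grip_width: 0.599
grip_force: 51.8
[ 0.038 -0.115  0.054] [-0.56  0.56  1.54  0.    1.04 -0.68]
200 [287 278 273 276 286 283 278 261 250 247 248 251 251 251 251 255 262 261
 258 257 258 267 271 269]
204 [287 279 271 271 277 292 291 284 261 248 249 252 250 252 251 248 249 257
 262 267 267 265 268 276]
208 [298 284 273 271 273 286 297 292 270 253 251 252 251 245 244 246 246 260
 263 263 260 263 267 274]
```

Gripped square again (opening 51.2 mm). Now I'll turn it anticlockwise in the firm grip with a light downward press, watching for the press to vanish.

```bash
python3 -m creep '[[[0,0,-0.06,0,0,0],[0,0,-0.06,0,0,0.5],[0,0,-0.06,0,0,1],[0,0,-0.06,0,0,1.5],[0,0,-0.06,0,0,2]]]'; python3 -c "
from rig import ctrl;print(ctrl.sense()['wrist_torque'].round(3))"; python3 -m creep '[[[0,0,0,0,0,0.5],[0,0,0,0,0,1],[0,0,0,0,0,1.5],[0,0,0,0,0,2]]]'; python3 -c "
from rig import ctrl;print(ctrl.sense()['wrist_torque'].round(3))"
```

```text
time_s: 17.65
eef_pos: [531.6, -197.8, 154.2]
ee_rot: [-0.0, 0.598, 0.801, 0.0]
force: [-2.1, 4.4, 8.0]
grip_width: 0.598
grip_force: 52.9
[ 0.867  0.454 -0.211]
time_s: 17.98
eef_pos: [531.1, -198.1, 152.6]
ee_rot: [-0.001, 0.526, 0.851, -0.0]
force: [-0.2, 0.9, -3.6]
grip_width: 0.6
grip_force: 52.9
[ 0.058  0.04  -0.001]
```

The press vanished, which means the lugs are over the gap. Releasing to let it fall.

```bash
python3 -m creep '[[[0,0,0,0,0,0],[0,0,0,0,0,0],[0,0,0,0,0,0],[0,0,0,0,0,0],[0,0,0,0,0,0]]]' 64 50; python3 chk.py s10
```

```text
time_s: 18.4
eef_pos: [531.6, -198.3, 153.5]
ee_rot: [0.0, 0.527, 0.85, -0.0]
force: [-0.3, 0.5, -0.1]
grip_width: 0.751
grip_force: 0.0
[-0.02  -0.011  0.007] [-0.56  0.56  1.55 -0.    1.03 -1.02]
200 [283 286 285 282 277 277 272 271 274 284 288 279 263 251 253 258 262 262
 260 257 259 267 271 272]
204 [281 281 286 283 281 282 279 272 268 273 283 287 283 273 258 250 249 258
 264 268 267 267 269 277]
208 [290 292 290 291 291 289 288 287 275 274 277 289 285 282 257 249 248 257
 265 264 261 265 268 277]
```

The flange edge dropped about 6 px (row 323.5 → 329), so the thread has dropped in. Now lower the hand, regrip and turn clockwise.

```bash
python3 -m creep '[[[0,0,-0.2,0,0,0],[0,0,-0.44,0,0,0],[0,0,-0.44,0,0,0],[0,0,-0.44,0,0,0]]]'; python3 -m creep '[[[0,0,0,0,0,0],[0,0,0,0,0,0],[0,0,0,0,0,0],[0,0,0,0,0,0],[0,0,0,0,0,0]]]' 45 40;  python3 -m creep '[[[0,0,-0.01,0,0,-0.5],[0,0,-0.02,0,0,-1],[0,0,-0.03,0,0,-1.5],[0,0,-0.04,0,0,-2],[0,0,-0.05,0,0,-2.5],[0,0,-0.06,0,0,-3],[0,0,-0.07,0,0,-3.5],[0,0,-0.08,0,0,-4],[0,0,-0.08,0,0,-4]]]';python3 chk.py s11
```

```text
time_s: 18.78
eef_pos: [531.4, -198.2, 141.8]
ee_rot: [-0.001, 0.527, 0.85, 0.0]
force: [0.0, -0.1, 0.1]
grip_width: 0.747
grip_force: 0.0
time_s: 19.2
eef_pos: [531.5, -198.4, 142.5]
ee_rot: [-0.0, 0.527, 0.85, -0.0]
force: [-3.0, -1.5, 2.8]
grip_width: 0.602
grip_force: 42.9
time_s: 19.95
eef_pos: [531.9, -199.0, 141.9]
ee_rot: [0.001, 0.667, 0.745, -0.0]
force: [-2.8, -2.1, 10.6]
grip_width: 0.601
grip_force: 44.1
[-0.489  0.935  0.085] [-0.56  0.58  1.55 -0.    1.01 -0.67]
200 [287 285 278 278 273 271 270 271 272 275 286 282 271 257 252 256 261 259
 258 256 255 266 272 269]
204 [288 289 291 292 290 290 292 287 277 267 277 287 287 281 263 250 248 257
 261 265 266 267 266 276]
208 [296 297 297 293 296 292 294 290 277 268 270 276 292 293 279 256 247 257
 264 262 262 260 266 274]
```

```bash
python3 -m creep '[[[0,0,0,0,0,0],[0,0,0,0,0,0],[0,0,0,0,0,0]]]' 60 40; python3 -m creep '[[[0,0,0,0,0,0],[0,0,0,0,0,0],[0,0,0,0,0,0],[0,0,0,0,0,0]]]' 45 40;  python3 -m creep '[[[0,0,-0.01,0,0,-0.5],[0,0,-0.02,0,0,-1],[0,0,-0.03,0,0,-1.5],[0,0,-0.04,0,0,-2],[0,0,-0.05,0,0,-2.5],[0,0,-0.06,0,0,-3],[0,0,-0.07,0,0,-3.5],[0,0,-0.08,0,0,-4],[0,0,-0.09,0,0,-4.5],[0,0,-0.1,0,0,-5],[0,0,-0.1,0,0,-5]]]';python3 chk.py s12
```

```text
time_s: 20.25
eef_pos: [531.7, -198.1, 140.2]
ee_rot: [-0.0, 0.666, 0.746, 0.0]
force: [0.1, 0.5, -0.5]
grip_width: 0.699
grip_force: 0.0
time_s: 20.58
eef_pos: [531.8, -198.2, 140.4]
ee_rot: [0.0, 0.666, 0.746, 0.0]
force: [2.8, 1.1, 0.6]
grip_width: 0.603
grip_force: 43.3
time_s: 21.5
eef_pos: [531.5, -198.4, 138.0]
ee_rot: [0.0, 0.812, 0.583, -0.0]
force: [-0.5, -0.4, 1.9]
grip_width: 0.602
grip_force: 43.7
[-0.02   0.096 -0.024] [-0.56  0.58  1.56 -0.    1.   -0.24]
200 [286 288 285 284 284 282 272 264 265 268 275 283 284 271 253 252 258 256
 252 255 254 265 270 267]
204 [291 292 289 291 288 292 292 283 274 274 271 274 286 285 276 254 247 253
 260 265 263 262 266 272]
208 [281 284 289 288 287 287 288 286 279 266 267 273 289 294 286 260 247 256
 260 260 257 260 263 273]
```

```bash
python3 -m creep '[[[0,0,0,0,0,0],[0,0,0,0,0,0],[0,0,0,0,0,0]]]' 60 40; python3 -m creep '[[[0,0,0,0,0,0],[0,0,0,0,0,0],[0,0,0,0,0,0],[0,0,0,0,0,0]]]' 45 40;  python3 -m creep '[[[0,0,-0.01,0,0,-0.5],[0,0,-0.02,0,0,-1],[0,0,-0.03,0,0,-1.5],[0,0,-0.04,0,0,-2],[0,0,-0.05,0,0,-2.5],[0,0,-0.06,0,0,-3],[0,0,-0.06,0,0,-3]]]';python3 chk.py s13;  python3 -m creep '[[[0,0,-0.01,0,0,-0.5],[0,0,-0.02,0,0,-1],[0,0,-0.03,0,0,-1.5],[0,0,-0.03,0,0,-1.5]]]';python3 chk.py s14
```

```text
time_s: 21.8
eef_pos: [531.5, -198.2, 137.7]
ee_rot: [-0.0, 0.812, 0.584, -0.0]
force: [0.9, 0.4, 0.4]
grip_width: 0.699
grip_force: 0.0
time_s: 22.13
eef_pos: [531.6, -198.3, 138.0]
ee_rot: [0.0, 0.812, 0.584, 0.0]
force: [1.1, -0.4, 1.0]
grip_width: 0.601
grip_force: 43.9
time_s: 22.72
eef_pos: [531.5, -198.3, 136.4]
ee_rot: [-0.0, 0.882, 0.472, -0.0]
force: [-0.6, -0.6, 2.0]
grip_width: 0.603
grip_force: 44.2
[ 0.     0.153 -0.006] [-0.56  0.58  1.56 -0.    1.    0.02]
200 [282 283 281 279 283 280 274 276 275 272 272 282 283 280 259 253 258 256
 254 255 253 261 269 266]
204 [272 274 274 276 277 277 277 278 273 266 266 268 282 289 288 262 250 254
 260 262 261 262 265 272]
208 [265 264 276 285 286 285 286 286 284 281 274 272 285 285 279 266 250 253
 260 260 257 260 262 274]
time_s: 23.1
eef_pos: [531.7, -198.3, 135.7]
ee_rot: [0.0, 0.91, 0.414, 0.0]
force: [-0.1, -0.2, 1.1]
grip_width: 0.6
grip_force: 44.1
[ 0.041 -0.018 -0.047] [-0.56  0.59  1.56  0.    1.    0.15]
200 [274 274 274 274 274 274 273 271 275 274 275 287 286 277 260 254 257 258
 257 254 254 261 270 267]
204 [289 286 286 285 284 280 278 276 278 271 266 266 277 279 279 263 250 254
 260 260 263 261 264 272]
208 [199 209 219 244 252 257 275 284 284 274 262 263 266 281 286 279 254 254
 259 259 258 258 263 272]
```

```bash
for i in 1 2; do :; done; python3 -m creep '[[[0,0,-0.01,0,0,-0.5],[0,0,-0.02,0,0,-1],[0,0,-0.02,0,0,-1.5],[0,0,-0.02,0,0,-1.5]]]';python3 chk.py s15;  python3 -m creep '[[[0,0,-0.01,0,0,-0.5],[0,0,-0.01,0,0,-1],[0,0,-0.01,0,0,-1.5],[0,0,-0.01,0,0,-1.5]]]';python3 chk.py s16
```

```text
time_s: 23.48
eef_pos: [532.2, -198.2, 135.7]
ee_rot: [0.001, 0.935, 0.354, 0.001]
force: [1.0, 0.8, 3.7]
grip_width: 0.602
grip_force: 44.4
[ 0.108 -0.465 -0.005] [-0.56  0.59  1.56  0.    0.99  0.28]
200 [271 271 271 269 266 268 269 267 268 270 272 280 285 278 260 254 257 258
 256 254 255 264 268 268]
204 [266 271 277 281 286 289 291 290 287 279 273 272 283 284 280 261 249 256
 262 261 262 262 265 272]
208 [ 63  57  63  63  58 108 239 285 285 275 269 271 277 282 277 272 254 255
 260 258 257 260 263 274]
time_s: 23.87
eef_pos: [532.4, -198.6, 135.6]
ee_rot: [0.001, 0.956, 0.292, 0.001]
force: [4.4, 0.4, 6.4]
grip_width: 0.604
grip_force: 44.6
[-0.128 -0.945  0.082] [-0.56  0.59  1.56  0.    0.99  0.41]
200 [290 289 289 287 283 277 273 270 268 266 268 277 277 275 259 251 259 257
 255 254 256 263 269 270]
204 [ 58  65  65  66  61 119 246 285 283 269 261 262 271 278 283 268 253 253
 259 265 263 261 266 275]
208 [ 65  63  62  62  56  88 238 289 288 278 273 272 274 289 292 285 257 254
 262 261 258 260 266 274]
```

```bash
python3 -m creep '[[[0,0,0,0,0,0],[0,0,0,0,0,0],[0,0,0,0,0,0]]]' 60 40; python3 -m creep '[[[0,0,0,0,0,0],[0,0,0,0,0,0],[0,0,0,0,0,0],[0,0,0,0,0,0]]]' 45 40;  python3 -m creep '[[[0,0,0,0,0,-0.5],[0,0,0,0,0,-1],[0,0,0,0,0,-1.5],[0,0,0,0,0,-1.5]]]';python3 chk.py s17
```

```text
time_s: 24.17
eef_pos: [531.0, -198.1, 134.2]
ee_rot: [-0.001, 0.956, 0.292, -0.001]
force: [0.2, -0.2, 0.2]
grip_width: 0.698
grip_force: 0.0
time_s: 24.5
eef_pos: [531.8, -198.9, 135.0]
ee_rot: [0.001, 0.956, 0.292, 0.0]
force: [2.6, -4.0, -0.4]
grip_width: 0.603
grip_force: 43.1
time_s: 24.83
eef_pos: [532.5, -198.7, 135.2]
ee_rot: [0.002, 0.973, 0.231, 0.001]
force: [7.1, -5.1, -2.5]
grip_width: 0.604
grip_force: 61.7
[-0.619 -1.108  2.429] [-0.56  0.59  1.56 -0.    0.99  0.54]
200 [ 82 118 140 196 230 272 289 285 274 271 273 280 283 277 257 254 259 258
 257 256 256 263 268 269]
204 [ 63  62  57  61  59  78 233 283 279 271 271 273 287 286 280 260 251 256
 261 262 262 262 267 272]
208 [ 55  51  56  59  53  56 179 270 290 277 269 272 273 287 288 289 258 256
 260 259 260 259 264 274]
```

Wrist torque jumped to 2.4 N m, so the nut is at its stop. Release, withdraw and check.

```bash
python3 -m creep '[[[0,0,0,0,0,0.6],[0,0,0,0,0,0.6],[0,0,0,0,0,0.6]]]' 70 40; python3 -m creep '[[[0,0,0.5,0,0,0],[0,0,1,0,0,0],[0,0,2,0,0,0],[0,0,3,0,0,0],[0,0,4,0,0,0],[0,0,5,0,0,0],[-1,1,6,0,0,0],[-2,2.5,6,0,0,0],[-3,4,6,0,0,0],[-4,5.5,6,0,0,0],[-4.5,7,6,0,0,0],[-4.5,7,6,0,0,0]]]'; python3 - <<'E'
from h import *
c=grab("scene");T=grab("top")
a=np.linspace(0,6.283,200)
im=c["image"][:,:,::-1].copy()
x,y=140,250;k=5
A=cv2.resize(im[y:y+120,x:x+160],(800,600),interpolation=cv2.INTER_CUBIC)
def poly(r,z,col): cv2.polylines(A,[np.array([((proj(c,[531+r*np.cos(t),-199.3+r*np.sin(t),z])+.5-[x,y])*k) for t in a]).astype(int)],True,col)
poly(36,54,(0,0,255)); poly(15.5,96,(0,255,0))
A=cv2.resize(A,(480,360))
x,y=380,180;B=cv2.resize(T["image"][y:y+90,x:x+80,::-1],(320,360),interpolation=cv2.INTER_CUBIC)
cv2.imwrite("pics/end.png",np.hstack([A,B]))
E
```

```text
time_s: 25.13
eef_pos: [531.3, -198.0, 134.6]
ee_rot: [-0.001, 0.967, 0.253, -0.0]
force: [0.6, -1.7, -0.4]
grip_width: 0.821
grip_force: 0.0
time_s: 26.13
eef_pos: [416.4, -19.4, 284.9]
ee_rot: [-0.001, 0.967, 0.255, -0.0]
force: [1.2, -1.2, 1.5]
grip_width: 0.816
grip_force: 0.0
```

View pics/end.png

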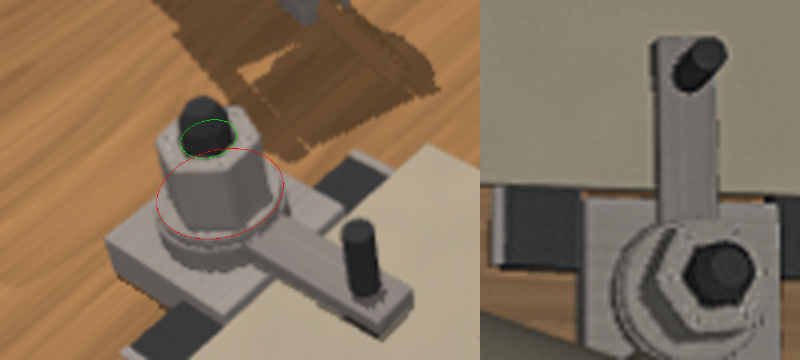

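The final picture shows the nut upright on the stud, with its flange rim on the hub at the height expected for fully home (left panel, rim bottom about (215,240)). The clamp bar runs straight across the board to its pin at (700,65) in the right panel. Handing in.

```bash
python3 -c "
from rig import ctrl;print(ctrl.finish_job())"
```

```text
the job is handed in; nothing more can be done
None
```

I've handed the job in: the clamp arm points straight over the board and the flanged nut is turned clockwise to its stop, flange down on the hub. The robot touched neither the spare nut, the vase nor the jar. `finish_job()` gave no verdict, so I don't know how it was judged.

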